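# Function test of a five-section safety edge

### The job

Test the curved safety edge that is screwed to the bench: starting at the end with the grey terminal box, run a fingertip lightly along the row of black sprung sections so that each one dips clearly in turn, down to the plain end. Finish with the finger still holding the last section, and only that one, pressed down. Never press hard, and do not pick up or shift anything lying about.

Things in the scene. Friction and masses are not known exactly. Their poses are not given: they have to be found in the camera images.
- safety_edge: safety edge screwed to the bench: aluminium channel 46 mm wide, 26 mm high, bent to an arc of 120 mm mid-line radius, about 235 mm long, with five black sprung caps in a row. Beyond section 1 (body -y end) a grey terminal box 46x36 mm, 48 mm high, with a short cable gland; the other end has a plain grey block 28 mm high. Origin on the bench under section 3; +x to the hollow side of the arc, z up
- section_1_top (a point): top centre of sprung section 1 (counted from the terminal box, next to the terminal box), 42 mm above the bench at rest, sinks with it. Slippery hard-plastic cap 24 mm across the row, 32 mm along it, flat over the middle 11 mm, sloping down 7 mm to each end so that a fingertip slides on to the next; sections are 36 mm apart. Site y: along the row to the plain end; x: to the hollow side; z up
- section_1 (a joint): how far section 1 is pressed down, m: 0 at rest, 0.008 at its stop; it takes about 1 N to start it and 5 N to reach the stop, and it springs back
- section_2_top (a point): top centre of sprung section 2 (counted from the terminal box), 42 mm above the bench at rest, sinks with it. Slippery hard-plastic cap 24 mm across the row, 32 mm along it, flat over the middle 11 mm, sloping down 7 mm to each end so that a fingertip slides on to the next; sections are 36 mm apart. Site y: along the row to the plain end; x: to the hollow side; z up
- section_2 (a joint): how far section 2 is pressed down, m: 0 at rest, 0.008 at its stop; it takes about 1 N to start it and 5 N to reach the stop, and it springs back
- section_3_top (a point): top centre of sprung section 3 (counted from the terminal box, the middle one), 42 mm above the bench at rest, sinks with it. Slippery hard-plastic cap 24 mm across the row, 32 mm along it, flat over the middle 11 mm, sloping down 7 mm to each end so that a fingertip slides on to the next; sections are 36 mm apart. Site y: along the row to the plain end; x: to the hollow side; z up
- section_3 (a joint): how far section 3 is pressed down, m: 0 at rest, 0.008 at its stop; it takes about 1 N to start it and 5 N to reach the stop, and it springs back
- section_4_top (a point): top centre of sprung section 4 (counted from the terminal box), 42 mm above the bench at rest, sinks with it. Slippery hard-plastic cap 24 mm across the row, 32 mm along it, flat over the middle 11 mm, sloping down 7 mm to each end so that a fingertip slides on to the next; sections are 36 mm apart. Site y: along the row to the plain end; x: to the hollow side; z up
- section_4 (a joint): how far section 4 is pressed down, m: 0 at rest, 0.008 at its stop; it takes about 1 N to start it and 5 N to reach the stop, and it springs back
- section_5_top (a point): top centre of sprung section 5 (counted from the terminal box, the last one, at the plain end), 42 mm above the bench at rest, sinks with it. Slippery hard-plastic cap 24 mm across the row, 32 mm along it, flat over the middle 11 mm, sloping down 7 mm to each end so that a fingertip slides on to the next; sections are 36 mm apart. Site y: along the row to the plain end; x: to the hollow side; z up
- section_5 (a joint): how far section 5 is pressed down, m: 0 at rest, 0.008 at its stop; it takes about 1 N to start it and 5 N to reach the stop, and it springs back
- core_4: loose standing sand core, a plain cylinder 28 mm across and 78 mm high, on the hollow side of the strip; bystander, origin under its foot
- wing_bolt: loose wing bolt lying flat, 47 x 69 x 18 mm, on the hollow side; bystander, origin under its middle
- marker_pen: loose thick marker pen lying flat, 18 x 126 x 18 mm, on the outer side; bystander, origin under its middle
- dowel_pin_1: loose steel dowel pin lying flat, 10 x 45 x 10 mm, on the outer side; bystander, origin under its middle

How it is judged (in metres and radians):
On the way, in this order (a step that is already met when the one before it is completed fails the run):
1. section 1 is pressed down by a finger, more than 2 mm (value of joint section_1 above 0.002 m and contact force between the fingers and safety_edge above 0.3 N), for 0.05 s.
2. section 2 is pressed down by a finger, more than 2 mm (value of joint section_2 above 0.002 m and contact force between the fingers and safety_edge above 0.3 N), for 0.05 s.
3. section 3 is pressed down by a finger, more than 2 mm (value of joint section_3 above 0.002 m and contact force between the fingers and safety_edge above 0.3 N), for 0.05 s.
4. section 4 is pressed down by a finger, more than 2 mm (value of joint section_4 above 0.002 m and contact force between the fingers and safety_edge above 0.3 N), for 0.05 s.
5. section 5 is pressed down by a finger, more than 2 mm (value of joint section_5 above 0.002 m and contact force between the fingers and safety_edge above 0.3 N), for 0.05 s.
At the end, for the whole second after the job is handed in: a finger holds section 5 pressed down by more than 2 mm, sections 1 to 4 have sprung back (less than 1 mm down), and the core, wing bolt, marker pen and dowel pin lie within 20 mm of where they were (all of step 5 and value of joint each of section_1, section_2, section_3, section_4 below 0.001 m and distance of each of core_4, wing_bolt, marker_pen, dowel_pin_1 from where it was at the start of the episode below 0.02 m); the arm keeps its last pose, push and grip.
It fails at once if the safety edge is pressed with more than 35 N (contact force between the fingers and safety_edge above 35 N).
It fails at once if the core, wing bolt, marker pen or dowel pin is lifted or shifted by more than 20 mm (distance of any of core_4, wing_bolt, marker_pen, dowel_pin_1 from where it was at the start of the episode above 0.02 m).
It fails at once if the standing core is tipped over (angle between core_4's own z axis and vertical above 0.5 rad).
It also fails if it takes over 38 s, if anything falls off the work surface, if the arm or the gripper's body presses on something with over 40 N, if the wrist force passes 120 N, or if a joint passes its speed limit or range.

### The arm

A 6-joint arm with a two-finger parallel gripper is mounted at the origin on the work surface; the furniture and walls round the work are solid. World frame = base frame: x ahead of the robot, y to its left, z up, the work surface at z = 0. Lengths are in mm, angles in rad, forces in N, time in s.
With the tool pointing down it reaches from about 375 to 900 mm from the base axis. Payload 3.1 kg.
Tool frame: the origin (TCP) lies at the very end of the fingers, on their centre line; the grasp point (between the pads) lies 19 mm behind it; z points along the fingers, y is the direction in which the jaws open and shut (so a half turn about z gives the same grasp; the last joint's range is limited). The gripper opens to 85 mm and grips with 20 to 120 N. Pads are 22 mm wide; open, the fingers measure 114 mm over their backs; the gripper's body (76 mm by 85 mm) begins 54 mm behind the grasp point. The pads swing forward as they close: fully open they stand 13 mm farther back than shut.
Start: joints at [-1.433, 0.527, 1.433, -0, 1.181, -0.178], TCP at [194.727, -593.867, 231.31] pointing down, gripper open.
Joint ranges: [-3.08, 3.08], [-0.75, 2.2], [0.22, 2.44], [-1.43, 4.57], [0, 2.65], [-2.85, 2.85]. Speed limits (rad/s): [2.79, 2.79, 3.14, 3.14, 3.14, 3.14].

### API

Orientations are given as a unit quaternion [w, x, y, z].
In Python, from station import env gives the robot as it stands. The module is installed in compiled form; this text tells all that it offers.
- The arm moves only by the tool apply_moves, never from a script. Its argument "series" is text: rows parted by semicolons, each of 4 numbers parted by spaces: the shift along the world's x, y, z normalised to -1 to 1, where 1 is 0.1 m, then the turn about the world's z normalised to -1 to 1, where 1 is 2 pi rad. In form: tx ty tz roll; .... A call has 1 to 20 rows; each row is the pose to reach, as a shift and turn from the pose commanded when the call began, turning the shorter way round; what a row does not reach only later rows make up. A row lasts 1/10 s, in which the tool goes at most 50 mm and 8.59 degrees, less where a joint would pass 70% of its speed; a pose out of reach is approached as far as the arm can. A call with a number of a shift or a turn outside -1 to 1 is refused whole. A call with a gripper value outside its range is refused whole. "grip" is the opening, from -1 (shut) to 1 (fully open), set as the call begins (left out, the last holds). The fingers move at their own pace and stop on an object; "squeeze" is the grip in N (left out, the last holds). Time passes only in rows, so rows that repeat a pose let the fingers close. It gives the time, the measured TCP pose, the force and the opening at its end, in the units of the state.
- env.sense(): the state, without advancing time (a new reading comes with each control period).
- env.camera(name): name is "scene" or "top"; returns the picture (384x512x3 uint8, red, green, blue); there is no depth.
- env.camera_params(name): a dict with "mtx" (3x3 intrinsics, pixels), "D" ([k1, k2, p1, p2, k3] as OpenCV has them; the pictures are not rectified), "extrinsics" (4x4, takes a point from camera to world coordinates). Camera axes: x right, y down, z forward; pixel columns grow to the right and rows downward; lengths in mm; the calibration is good to about 2 mm. A picture is of the moment at which its call begins. camera_params takes no time and is no camera call.
- env.finish_job(): hands the job in, once; it reports no verdict.
The state is a dict: "clock": time; "q": joint angles; "joint_velocities": joint speeds; "joint_efforts": joint torques, N m; "tcp_pos": TCP position; "ee_rot": TCP orientation; "wrist_force": force on the tool from outside, world axes, zero at the start; "moment": the same for the moment, N m; "gripper_width": finger opening in mm.
Only numpy, scipy, OpenCV 4.12 (cv2) and the standard library are available. Lean on these libraries where they do the work, as an engineer would, in place of code of your own. Each camera call takes 0.05 s, during which the arm holds its last target. There are 200 camera calls.

## Working session

There is one attempt and no reset: what is moved stays moved. The work goes in short steps, Python scripts to look and compute and a tool call to move; the robot and the scene stay as the last step left them, time stands still between calls to the robot, and variables do not carry over. Pictures are saved under pics/ and viewed, about 8 in all and at most 12, crops included, and the job is handed in when it is done.

Besides the shell and the picture viewer there is one more tool, called after "Request:" as name(argument=value, ...) on one line, values as JSON. apply_moves: Moves the arm, as the interface text tells. Scaled input: -1 to 1 covers 0.1 m each way for a shift and 2 pi rad each way for a turn. Its arguments: {"type":"object","properties":{"series":{"type":"string"},"grip":{"type":"number"},"squeeze":{"type":"number"}},"required":["series"]}

```bash
mkdir -p pics; python3 - <<'E'
from station import env
import cv2,numpy as np
for n in("scene","top"):
    im=env.camera(n); cv2.imwrite(f"pics/{n}0.png",im[:,:,::-1])
    p=env.camera_params(n); print(n,np.round(p["mtx"],1).tolist(),p["D"],np.round(p["extrinsics"],3).tolist())
print(env.sense())
E
```

```text
scene [[474.8, 0.0, 253.7], [0.0, 474.8, 186.6], [0.0, 0.0, 1.0]] [0.00980841 0.         0.         0.         0.        ] [[-0.83, -0.406, 0.381, 235.255], [-0.557, 0.58, -0.594, 493.34], [0.02, -0.706, -0.708, 665.719], [0.0, 0.0, 0.0, 1.0]]
top [[396.2, 0.0, 257.2], [0.0, 396.2, 190.5], [0.0, 0.0, 1.0]] [-0.02695916  0.          0.          0.          0.        ] [[0.028, -0.988, 0.154, 457.149], [-1.0, -0.028, 0.0, 8.528], [0.004, -0.154, -0.988, 919.576], [0.0, 0.0, 0.0, 1.0]]
{'clock': 0.1, 'q': array([-1.43247863e+00,  5.28384959e-01,  1.43378809e+00,  1.18789573e-06,
        1.18140443e+00, -1.78505912e-01]), 'joint_velocities': array([-6.56319090e-04, -2.23523797e-03, -2.73208958e-03, -4.45975407e-05,
        8.51729044e-04, -3.18697631e-04]), 'joint_efforts': array([-8.82405675e-05, -4.43304741e+01, -1.78586930e+01, -1.42834233e-04,
        3.89562483e-03,  1.38795548e-05]), 'tcp_pos': array([ 194.65211246, -593.22939282,  230.41982465]), 'ee_rot': array([-9.92200553e-04,  9.87478616e-01,  1.57749794e-01,  2.04894413e-05]), 'wrist_force': array([-0.4041122 , -0.08444438, -0.277353  ]), 'moment': array([0.04016227, 0.02136413, 0.03893698]), 'gripper_width': 85.55738976829593}
```

View pics/scene0.png

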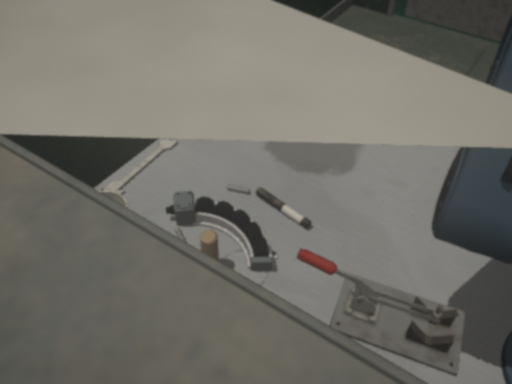

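View pics/top0.png

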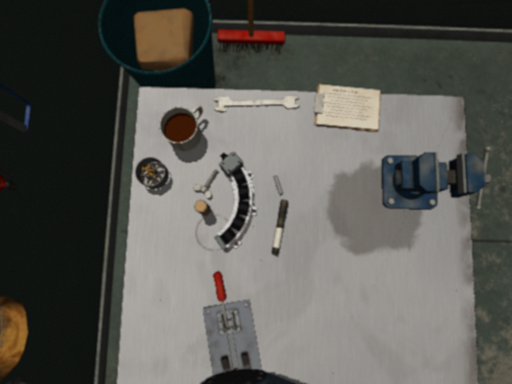

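The top view shows the strip from the terminal box at (231,163), through the black caps, to the plain end at about (229,240). The core is at (202,206), the wing bolt at (207,187), the pen at (280,225) and the pin at (278,184). The scene view is partly blocked by near panels, but the strip is visible at (180–275, 190–270). I'll enlarge both.

```bash
python3 - <<'E'
import cv2,numpy as np
a=cv2.imread("pics/top0.png")[145:255,185:300]; b=cv2.imread("pics/scene0.png")[180:280,160:320]
a=cv2.resize(a,None,fx=5,fy=5,interpolation=cv2.INTER_CUBIC); b=cv2.resize(b,None,fx=5,fy=5,interpolation=cv2.INTER_CUBIC)
g=lambda i:np.clip(i.astype(float)*1.7,0,255).astype(np.uint8)
cv2.imwrite("pics/topc.png",g(a));cv2.imwrite("pics/scenec.png",g(b))
E
```

```text
(no output)
```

View pics/topc.png

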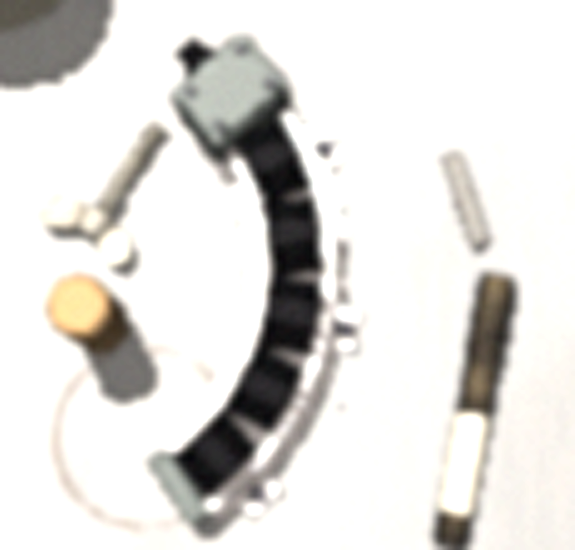

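View pics/scenec.png

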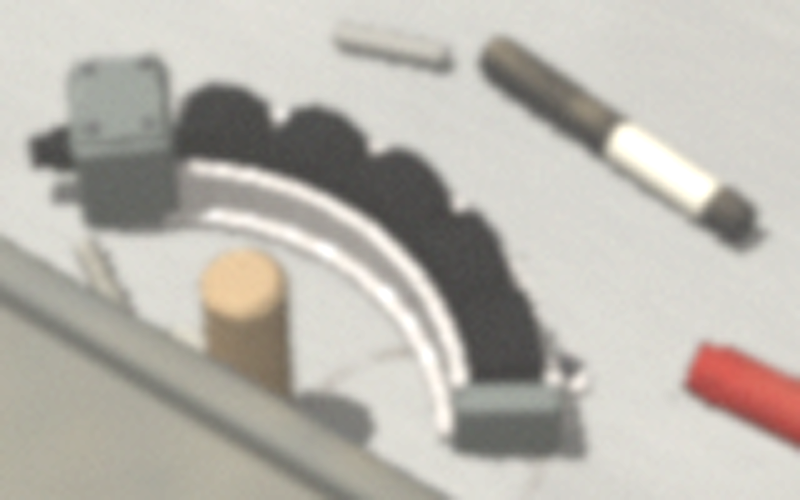

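The top crop shows five caps, near crop pixels (270,163), (295,233), (293,310), (266,388) and (213,458). The scene crop confirms the same order, from the tall box to the low plain block, with the core standing on the hollow side. Next I'll measure the caps.

```bash
cat > h.py <<'E'
import cv2,numpy as np
from station import env
def ray(n,uv,z):
    p=env.camera_params(n);E=np.array(p["extrinsics"])
    u=cv2.undistortPoints(np.array(uv,float).reshape(-1,1,2),np.array(p["mtx"]),np.array(p["D"]))[:,0]
    d=np.c_[u,np.ones(len(u))]@E[:3,:3].T; o=E[:3,3]
    return o+d*((z-o[2])/d[:,2])[:,None]
def proj(n,P):
    p=env.camera_params(n);E=np.linalg.inv(np.array(p["extrinsics"]))
    return cv2.projectPoints(np.array(P,float),cv2.Rodrigues(E[:3,:3])[0],E[:3,3],np.array(p["mtx"]),np.array(p["D"]))[0][:,0]
E
python3 - <<'E'
from h import *
from scipy.optimize import least_squares
im=cv2.imread("pics/top0.png"); big=cv2.resize(im,None,fx=5,fy=5,interpolation=cv2.INTER_CUBIC)
m=(big.max(2)<38).astype(np.uint8); 
roi=np.zeros_like(m); roi[855:1235,1105:1260]=1; m&=roi   # strip only
n,l,st,c=cv2.connectedComponentsWithStats(cv2.morphologyEx(m,cv2.MORPH_OPEN,np.ones((9,9))))
for i in range(1,n): 
    if st[i,4]>150: print(st[i],np.round(c[i],1))
man=np.array([(270,163),(295,233),(293,310),(266,388),(213,458)])/5+[185,145]-.4
P=ray("top",man,40)[:,:2]; print("manual",P.round(1).tolist(),np.linalg.norm(np.diff(P,axis=0),axis=1).round(1))
def pts(v): # arc centre, angle of section 3, pitch .3
    a=v[2]+0.3*(np.arange(5)-2)*v[3]; return v[:2]+120*np.c_[np.cos(a),np.sin(a)]
for s in(-1,1):
    r=least_squares(lambda v:(pts([*v,s])-P).ravel(),[P[2,0]-40,P[2,1]+110,-1.2]); print(s,r.x.round(3),r.fun.round(1).tolist(),pts([*r.x,s]).round(1).tolist())
B=ray("top",np.array([(240,82)])/5+[185,145]-.4,48);E_=ray("top",np.array([(182,488)])/5+[185,145]-.4,28)
print("box",B.round(1),"plain",E_.round(1), "core",ray("top",np.array([(80,305)])/5+[184.6,144.6],78).round(1))
print("box scene",ray("scene",np.array([(122,100)])/5+[159.6,179.6],48).round(1),"plain scene",ray("scene",np.array([(508,400)])/5+[159.6,179.6],28).round(1))
E
```

```text
[ 1106   855   137   362 15572] [1191.5 1037.7]
manual [[623.2, 51.5], [591.5, 39.2], [556.7, 39.0], [521.6, 49.8], [490.1, 72.1]] [34.  34.8 36.8 38.6]
-1 [572.688 158.605  -1.718] [2.0, -0.8, -0.6, 0.8, -1.7, 0.9, -0.8, 0.6, 1.1, -1.5] [[625.2, 50.7], [590.9, 40.0], [555.1, 39.9], [520.8, 50.4], [491.1, 70.6]]
1 [539.368 -57.786   1.412] [-1.3, -22.2, 0.9, 10.6, 1.5, 21.8, 0.8, 11.2, -2.0, -21.4] [[621.9, 29.3], [592.5, 49.8], [558.3, 60.7], [522.4, 61.0], [488.1, 50.7]]
box [[658.4  66.   48. ]] plain [[476.8  86.3  28. ]] core [[552.  128.7  78. ]]
box scene [[651.3  73.7  48. ]] plain scene [[474.1  92.2  28. ]]
```

The arc fit (r = 120, pitch 36) has residuals of 2 mm or less, and the box and plain end land where the fit predicts. The scene rays differ by about 6 mm, so I'll overlay the fitted points in both views to check.

```bash
python3 - <<'E'
from h import *
a=-1.718+0.3*(2-np.arange(5)); c=np.array([572.7,158.6])
out=[]
for n,x0,y0 in(("top",185,145),("scene",160,180)):
    im=cv2.imread(f"pics/{n}0.png"); big=cv2.resize(im[y0:y0+110,x0:x0+130],None,fx=5,fy=5,interpolation=cv2.INTER_CUBIC)
    big=np.clip(big*2.2,0,255).astype(np.uint8)[:, :395] if n=="top" else np.clip(big*2.2,0,255).astype(np.uint8)[:, :]
    for ang,z in[(t,42) for t in a]+[(a[0]+.15,42),(a[4]-.15,42)]+[(t-.15,35) for t in a[:4]]:
        P=[*(c+120*np.array([np.cos(ang),np.sin(ang)])),z]
        u=(proj(n,[P])[0]-[x0,y0]+.5)*5
        cv2.circle(big,tuple(int(v) for v in u),4,(0,0,255) if z==42 else (0,255,0),-1)
    out.append(big)
o=np.hstack(out); o=cv2.resize(o,None,fx=.77,fy=.77,interpolation=cv2.INTER_AREA); print(o.shape); cv2.imwrite("pics/ov.png",o)
E
```

```text
(424, 805, 3)
```

View pics/ov.png

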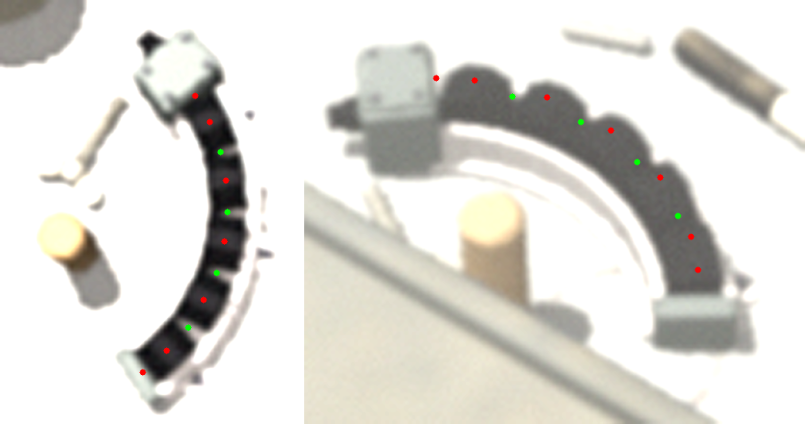

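Request:
apply_moves(series="0.3 0.5 0.5 0; 0.67 1 1 0; 0.67 1 1 0; 0.67 1 1 0", grip=-1, squeeze=20)

```text
clock: 0.5
tcp_pos: [264.4, -492.0, 335.3]
ee_rot: [0.003, 0.987, 0.16, 0.001]
wrist_force: [-0.1, -0.8, 0.5]
gripper_width: 28.3
```

The fitted centres (red) and gaps (green) sit on the caps and notches in both views, to within about 2 mm. I'll bring the arm over.

Request:
apply_moves(series="0.33 0.5 0 0; 0.67 1 0 0; 0.67 1 0 0")

```text
clock: 0.8
tcp_pos: [329.6, -390.2, 330.4]
ee_rot: [-0.002, 0.987, 0.159, -0.0]
wrist_force: [-0.5, -0.3, 0.5]
gripper_width: -0.3
```

Request:
apply_moves(series="0.33 0.5 0 0; 0.67 1 0 0; 0.67 1 0 0")

```text
clock: 1.1
tcp_pos: [396.5, -290.5, 330.4]
ee_rot: [-0.001, 0.987, 0.159, -0.0]
wrist_force: [-0.1, 0.0, 0.4]
gripper_width: -0.0
```

Request:
apply_moves(series="0.33 0.5 0 0; 0.67 1 0 0; 0.67 1 0 0")

```text
clock: 1.4
tcp_pos: [463.8, -190.8, 330.4]
ee_rot: [-0.001, 0.987, 0.159, -0.0]
wrist_force: [-1.2, -1.0, 0.5]
gripper_width: -0.3
```

Request:
apply_moves(series="0.33 0.5 0 0; 0.67 1 0 0; 0.67 1 0 0")

```text
clock: 1.7
tcp_pos: [531.1, -90.9, 330.3]
ee_rot: [-0.001, 0.987, 0.159, -0.0]
wrist_force: [-0.7, -0.6, -0.2]
gripper_width: 0.1
```

Request:
apply_moves(series="0.33 0.5 0 0; 0.67 1 0 0; 0.67 1 0 0; 0.67 1 0 0")

```text
clock: 2.1
tcp_pos: [597.8, 8.4, 329.8]
ee_rot: [-0.0, 0.987, 0.16, -0.001]
wrist_force: [-0.8, -0.2, 0.5]
gripper_width: -0.2
```

Request:
apply_moves(series="0.28 0.44 0 0.0216; 0.28 0.44 -0.5 0.0216; 0.28 0.44 -1 0.0216; 0.28 0.44 -1 0.0216")

```text
clock: 2.5
tcp_pos: [618.7, 49.5, 223.4]
ee_rot: [-0.003, 0.975, 0.224, -0.009]
wrist_force: [-1.3, -0.2, -1.3]
gripper_width: 0.1
```

Request:
apply_moves(series="0 0 -0.5 0; 0 0 -1 0; 0 0 -1 0; 0 0 -1 0; 0 0 -1 0")

```text
clock: 3.0
tcp_pos: [627.5, 49.3, 135.3]
ee_rot: [0.001, 0.975, 0.224, 0.003]
wrist_force: [0.3, -0.2, -0.8]
gripper_width: -0.2
```

```bash
python3 - <<'E'
from h import *
ims=[]
for n in("top","scene"):
    im=env.camera(n)[:,:,::-1]; cv2.imwrite(f"pics/{n}1.png",im)
    c=im[130:260,180:300] if n=="top" else im[130:280,140:300]
    c=np.clip(cv2.resize(c,(400,int(400*c.shape[0]/c.shape[1])),interpolation=cv2.INTER_CUBIC)*1.7,0,255).astype(np.uint8)
    ims.append(c[:375])
cv2.imwrite("pics/v1.png",np.hstack(ims))
for _ in range(3):
    s=env.sense(); print(s["clock"],s["tcp_pos"].round(1),s["wrist_force"].round(2),s["ee_rot"].round(4),s["q"].round(2))
E
```

```text
3.1 [627.2  49.7 135.3] [-0.45  0.09  0.15] [0.0012 0.9745 0.2242 0.0034] [-0.1   0.65  1.51 -0.    0.98  1.02]
3.1 [627.2  49.7 135.3] [-0.45  0.09  0.15] [0.0012 0.9745 0.2242 0.0034] [-0.1   0.65  1.51 -0.    0.98  1.02]
3.1 [627.2  49.7 135.3] [-0.45  0.09  0.15] [0.0012 0.9745 0.2242 0.0034] [-0.1   0.65  1.51 -0.    0.98  1.02]
```

View pics/v1.png

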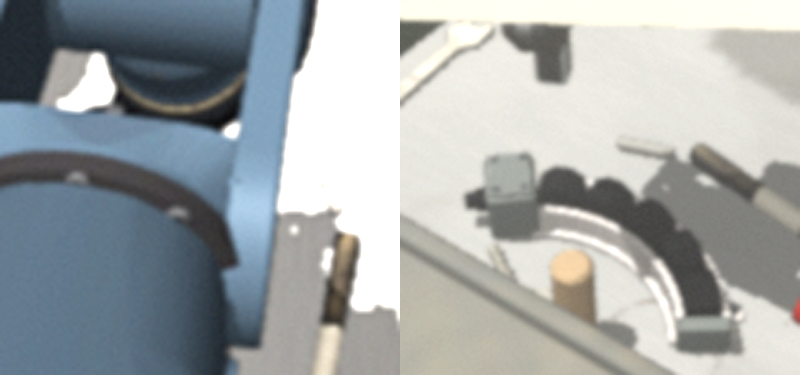

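The fingers, shut, hang above section 1; in the scene view the tip is at (553,75) in the crop. Measured z is about 4 mm above the commanded value, so I'll approach gradually and let it settle.

Request:
apply_moves(series="0 0 -0.3 0; 0 0 -0.6 0; 0 0 -0.6 0; 0 0 -0.6 0; 0 0 -0.6 0")

```text
clock: 3.6
tcp_pos: [626.5, 50.1, 73.8]
ee_rot: [0.001, 0.974, 0.224, 0.002]
wrist_force: [0.3, -0.1, -0.2]
gripper_width: -0.0
```

```bash
python3 - <<'E'
from h import *
im=env.camera("scene")[:,:,::-1]; cv2.imwrite("pics/scene2.png",im)
c=im[170:280,150:300]; cv2.imwrite("pics/v2.png",np.clip(cv2.resize(c,None,fx=5,fy=5,interpolation=cv2.INTER_CUBIC)*1.7,0,255).astype(np.uint8))
s=env.sense(); print(s["clock"],s["tcp_pos"].round(1),s["wrist_force"].round(2),s["ee_rot"].round(4))
E
```

```text
3.65 [626.4  50.   73.7] [-0.51  0.38  0.13] [7.000e-04 9.745e-01 2.244e-01 2.100e-03]
```

View pics/v2.png

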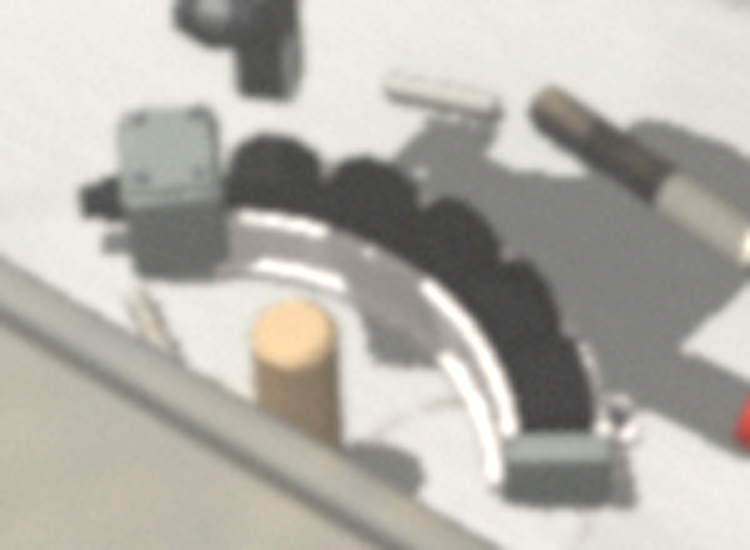

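The fingertip (crop 235–300 columns, lower end about 97) hangs over cap 1 (columns 230–322). I'll compare where the TCP projects with where the tip is seen.

```bash
python3 - <<'E'
from h import *
f=lambda P:((proj("scene",P)-[150,170]+.5)*5).round(1).tolist()
a=.4525; t=np.array([np.cos(a),np.sin(a),0]); n=np.array([-t[1],t[0],0]); P=np.array([626.4,50,73.7])
print("tip",f([P]),"corners",f([P+s*11*t+r*12*n for s in(1,-1) for r in(1,-1)]))
print("below tip z42",f([[626.4,50,42]]),"sec1",f([[625.2,50.7,42]]))
E
```

```text
tip [[265.0, 89.4]] corners [[226.5, 110.1], [241.8, 62.2], [288.8, 117.3], [302.8, 69.1]]
below tip z42 [[270.0, 151.5]] sec1 [[271.4, 154.0]]
```

TCP and image agree. Cap 1 sits perhaps 2 mm further towards the plain end. I'll correct by that amount and descend to find contact.

Request:
apply_moves(series="-0.03 -0.01 -0.1 0; -0.03 -0.01 -0.2 0; -0.03 -0.01 -0.24 0; -0.03 -0.01 -0.24 0; -0.03 -0.01 -0.24 0")

```text
clock: 4.15
tcp_pos: [621.6, 49.1, 46.9]
ee_rot: [-0.0, 0.975, 0.224, -0.0]
wrist_force: [-0.5, -0.5, -0.9]
gripper_width: -0.1
```

Request:
apply_moves(series="0 0 -0.02 0; 0 0 -0.04 0; 0 0 -0.04 0; 0 0 -0.04 0")

```text
clock: 4.55
tcp_pos: [621.7, 49.1, 43.3]
ee_rot: [0.0, 0.975, 0.224, 0.0]
wrist_force: [-0.5, 0.1, -0.3]
gripper_width: 0.0
```

Request:
apply_moves(series="0 0 -0.02 0; 0 0 -0.02 0; 0 0 -0.02 0")

```text
clock: 4.85
tcp_pos: [622.0, 49.1, 41.5]
ee_rot: [0.0, 0.975, 0.224, 0.0]
wrist_force: [0.2, 0.3, 1.2]
gripper_width: 0.4
```

Request:
apply_moves(series="0 0 -0.02 0; 0 0 -0.02 0; 0 0 -0.02 0")

```text
clock: 5.15
tcp_pos: [622.0, 49.1, 39.5]
ee_rot: [0.0, 0.975, 0.224, 0.0]
wrist_force: [1.0, 0.8, 1.8]
gripper_width: 0.2
```

Contact came at z ≈ 42, as expected, and force is rising gently. The finger lies on the arc (r = 120.1). Next, the sweep waypoints.

```bash
python3 - <<'E'
import numpy as np
c=np.array([572.7,158.6]);p0=np.array([621.7,49.13]);a0=np.arctan2(*(p0-c)[::-1]);A=np.linspace(a0,-2.325,33);r=np.linspace(np.hypot(*(p0-c)),120,33)
P=c+r[:,None]*np.c_[np.cos(A),np.sin(A)];P[0]=p0;P[0]=p0;o=p0.copy()
for k in range(4):
    S=np.round((P[8*k+1:8*k+9]-o)/100,3);T=np.round((A[8*k+1:8*k+9]-A[8*k])/2/np.pi,4)
    print("; ".join(f"{x:g} {y:g} 0 {t:g}" for (x,y),t in zip(S,T)));o=o+S[-1]*100;print(o)
E
```

```text
-0.041 -0.017 0 -0.0058; -0.082 -0.033 0 -0.0117; -0.123 -0.047 0 -0.0175; -0.165 -0.06 0 -0.0234; -0.208 -0.071 0 -0.0292; -0.251 -0.081 0 -0.0351; -0.294 -0.089 0 -0.0409; -0.338 -0.095 0 -0.0468
[587.9   39.63]
-0.044 -0.005 0 -0.0058; -0.088 -0.008 0 -0.0117; -0.132 -0.01 0 -0.0175; -0.176 -0.01 0 -0.0234; -0.22 -0.008 0 -0.0292; -0.264 -0.005 0 -0.0351; -0.307 0 0 -0.0409; -0.351 0.007 0 -0.0468
[552.8   40.33]
-0.043 0.008 0 -0.0058; -0.086 0.017 0 -0.0117; -0.129 0.029 0 -0.0175; -0.171 0.041 0 -0.0234; -0.213 0.056 0 -0.0292; -0.254 0.072 0 -0.0351; -0.294 0.089 0 -0.0409; -0.334 0.108 0 -0.0468
[519.4   51.13]
-0.039 0.02 0 -0.0058; -0.078 0.042 0 -0.0117; -0.115 0.065 0 -0.0175; -0.152 0.089 0 -0.0234; -0.187 0.115 0 -0.0292; -0.222 0.142 0 -0.0351; -0.256 0.171 0 -0.0409; -0.289 0.2 0 -0.0468
[490.5   71.13]
```

Request:
apply_moves(series="0 0 -0.01 0; 0 0 -0.02 0; 0 0 -0.02 0; 0 0 -0.02 0")

```text
clock: 5.55
tcp_pos: [622.0, 49.1, 37.4]
ee_rot: [0.0, 0.975, 0.224, 0.0]
wrist_force: [0.9, 0.0, 3.0]
gripper_width: 0.0
```

Request:
apply_moves(series="-0.041 -0.017 0 -0.0058; -0.082 -0.033 0 -0.0117; -0.123 -0.047 0 -0.0175; -0.165 -0.06 0 -0.0234; -0.208 -0.071 0 -0.0292; -0.251 -0.081 0 -0.0351; -0.294 -0.089 0 -0.0409; -0.338 -0.095 0 -0.0468; -0.338 -0.095 0 -0.0468")

```text
clock: 6.45
tcp_pos: [587.7, 39.5, 37.4]
ee_rot: [0.0, 0.997, 0.079, -0.0]
wrist_force: [-1.5, -0.2, 3.1]
gripper_width: 0.4
```

Tracking is good and the force is 3 N on section 2. Next is section 3.

Request:
apply_moves(series="-0.044 -0.005 0 -0.0058; -0.088 -0.008 0 -0.0117; -0.132 -0.01 0 -0.0175; -0.176 -0.01 0 -0.0234; -0.22 -0.008 0 -0.0292; -0.264 -0.005 0 -0.0351; -0.307 0 0 -0.0409; -0.351 0.007 0 -0.0468; -0.351 0.007 0 -0.0468")

```text
clock: 7.35
tcp_pos: [552.6, 40.4, 37.4]
ee_rot: [0.0, 0.998, -0.067, -0.0]
wrist_force: [0.7, -0.5, 2.6]
gripper_width: -0.1
```

```bash
python3 - <<'E'
from h import *
im=env.camera("scene")[:,:,::-1]; cv2.imwrite("pics/scene3.png",im)
c=im[170:280,150:300]; cv2.imwrite("pics/v3.png",np.clip(cv2.resize(c,None,fx=5,fy=5,interpolation=cv2.INTER_CUBIC)*2,0,255).astype(np.uint8))
s=env.sense(); print(s["clock"],s["tcp_pos"].round(1),s["wrist_force"].round(2))
E
```

```text
7.4 [552.7  40.4  37.4] [ 0.03 -0.04  3.17]
```

View pics/v3.png

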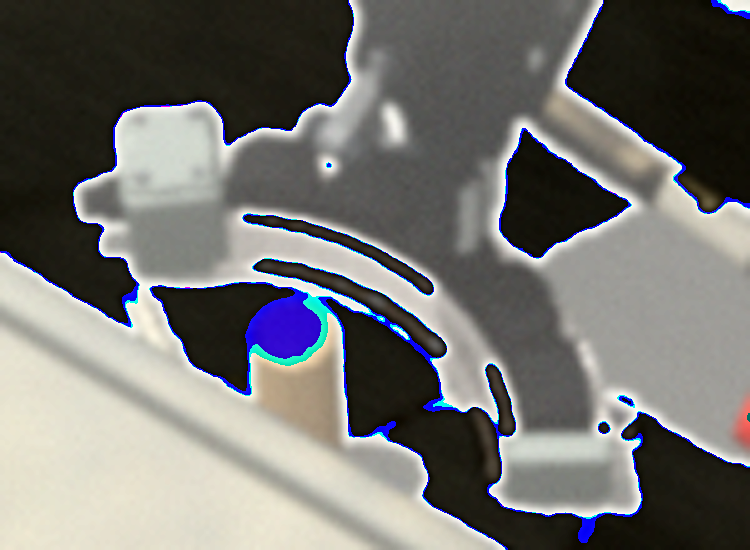

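My brightening overflowed, so the colours are wrong. Even so, the fingers are seen pressing section 3 at about (440,210), and the core at (290,330) and the pen are unmoved. On to sections 4 and 5.

Request:
apply_moves(series="-0.043 0.008 0 -0.0058; -0.086 0.017 0 -0.0117; -0.129 0.029 0 -0.0175; -0.171 0.041 0 -0.0234; -0.213 0.056 0 -0.0292; -0.254 0.072 0 -0.0351; -0.294 0.089 0 -0.0409; -0.334 0.108 0 -0.0468; -0.334 0.108 0 -0.0468")

```text
clock: 8.3
tcp_pos: [519.3, 51.3, 37.3]
ee_rot: [-0.0, 0.977, -0.213, -0.0]
wrist_force: [0.1, 0.3, 2.8]
gripper_width: -0.2
```

Request:
apply_moves(series="-0.039 0.02 0 -0.0058; -0.078 0.042 0 -0.0117; -0.115 0.065 0 -0.0175; -0.152 0.089 0 -0.0234; -0.187 0.115 0 -0.0292; -0.222 0.142 0 -0.0351; -0.256 0.171 0 -0.0409; -0.289 0.2 0 -0.0468; -0.289 0.2 0 -0.0468; -0.289 0.2 0 -0.0468")

```text
clock: 9.3
tcp_pos: [490.5, 71.3, 37.2]
ee_rot: [-0.0, 0.935, -0.353, -0.0]
wrist_force: [0.7, 1.1, 3.1]
gripper_width: 0.1
```

```bash
python3 - <<'E'
from h import *
im=env.camera("scene")[:,:,::-1]; cv2.imwrite("pics/scene4.png",im)
c=im[170:280,150:300].astype(np.float32); cv2.imwrite("pics/v4.png",np.clip(cv2.resize(c,None,fx=5,fy=5,interpolation=cv2.INTER_CUBIC)*1.8,0,255).astype(np.uint8))
s=env.sense(); print(s["clock"],s["tcp_pos"].round(1),s["wrist_force"].round(2),s["q"].round(2))
E
```

```text
9.35 [490.5  71.3  37.2] [0.57 1.42 3.52] [-0.08  0.69  1.9   0.    0.55  2.21]
```

View pics/v4.png

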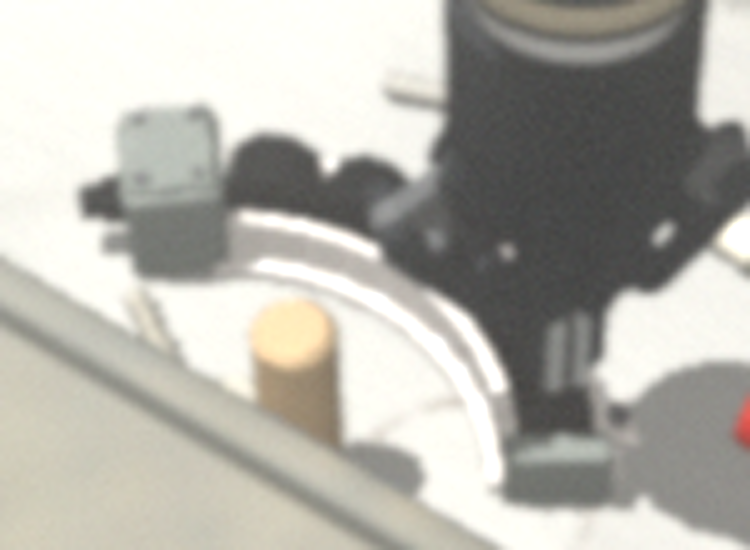

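The finger stands on section 5, next to the plain block at (565,390). Caps 1 and 2 are back up, and the core, wing bolt and pin are where they were. A force of 3.1–3.5 N matches one spring at about 4.8 mm, so section 4 is not loaded. Handing in.

```bash
python3 -c "
from station import env
print(env.finish_job()); s=env.sense(); print(s['clock'],s['tcp_pos'].round(1),s['wrist_force'].round(2))"
```

```text
the job is handed in; nothing more can be done
None
the job is handed in; nothing more can be done
```

I ran the shut fingertip along the safety edge from section 1 at the terminal box to section 5 at the plain end, and handed the job in with the finger still holding section 5 down. The hand-in gives no verdict, so success is judged only from my own readings.

- **Sweep:** the finger was kept about 4.7 mm below the rest height of the caps, and the force read at each section was about 3 N. The clock read 9.35 s at my last check, of the 38 s allowed.
- **Final hold:** the fingertip was at (490.5, 71.3, 37.2) mm with about 3.1–3.5 N upward. That fits one spring pressed about 4.8 mm, so section 4 should be clear.
- **Bystanders:** in the last picture the core had not moved, and what could be seen of the wing bolt and dowel pin was in place. The pen was mostly hidden behind the gripper. It was unmoved in the picture taken at section 3, and the finger did not go near it after that.
- **Checks that were weaker or disagreed:**
  - The first positions read from the two cameras differed by up to 8 mm at the terminal box. Overlaying the fitted arc on both views brought this to about 2 mm, and contact came at the expected 42 mm height.
  - Caps 3 and 4 were hidden by the gripper at the end, so their release is inferred from the force alone.
  - One picture, taken at section 3, had its brightening spoiled but could still be read.

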